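Pop the tester's battery hatch

TASK

On the wider of the two grey instrument boxes, slide the fork cap that stands on the battery hatch sideways, without lifting it, to the middle of the rubber pad beside the hatch. Then press the front part of that hatch down once to its stop, let it pop up, take the fingers away and watch for two seconds that it stays fully open; do not push it shut again. Leave the narrow box's hatch shut and everything else on the bench where it is.

Things in the scene. Friction and masses are not known exactly. Their poses are not given: they have to be found in the camera images.
- tester: the wider grey instrument box, fixed to the bench: 140 mm deep (its x), 200 mm wide (its y), its flat deck 60 mm above the bench. Origin: centre of its underside; z up. Its front is at -x. The hatch lies in the deck's -y half, the rubber pad in its +y half.
- battery_hatch_press (a point): where to press: on top of the battery hatch, 24 mm behind its free (front, -x) edge and 52 mm in front of its hinge, midway across; moves with the hatch. The hatch is a plain aluminium panel, 76 mm deep (tester x) and 70 mm wide (tester y), flush with the deck (0.5 mm proud), with three thin finger ribs by the free edge; its centre lies at x -5, y -50 mm in the tester's frame and it is hinged on its far (+x) edge, so its front edge rises.
- battery_hatch (a joint): hatch angle (rad): 0 shut and latched, negative pressed in, +0.9 fully open (free edge about 60 mm above the deck). Push-push latch: pressed here with 3 to 6 N it sinks about 4 mm to where the latch lets go (-0.08) and up to 6 mm to its stop (-0.11); on letting go a spring swings it up to 0.9, following the finger, and keeps it there. Pressing it less than that leaves it latched; pressing an open hatch down to the stop latches it again. The cap's own weight does not trip it.
- battery_catch (a joint): the latch's inner catch pin, out of sight and reach (m): 0 while latched, about -0.03 after the hatch has popped open
- rest_pad (a point): centre of the flat ribbed rubber pad, level with the deck: 110 mm (tester x) by 88 mm (tester y), at x 0, y +50 mm in the tester's frame, 100 mm sideways (+y) from the middle of the hatch; its axes are the tester's
- fork_cap: fork cap: an upright aluminium disc 42 mm across and 16 mm tall with a brass stub 24 mm across and 10 mm tall on top (26 mm in all), 90 g, loose, standing on the battery hatch; origin at the centre of its underside, z up
- logger: the narrower grey instrument box, fixed: 140 mm deep (x), 120 mm wide (y), deck 60 mm above the bench; origin: centre of its underside. It has a smaller hatch of the same kind, 60 by 50 mm, which is not to be touched
- fuse_hatch (a joint): angle (rad) of the narrower box's hatch: 0 shut; stays shut
- bump_bush: a standing steel bush, 26 mm across and 50 mm tall, on the bench between the boxes; bystander; origin on its underside
- seal_ring: a black rubber ring, 36 mm across and 8 mm tall, lying on the narrow box's deck; bystander; origin on its underside
- wrench: an open-ended wrench, 190 mm long, lying on the bench; bystander; origin on its underside
- pin_spanner: a blue flat spanner, about 210 mm long, lying on the bench; bystander; origin on its underside
- screwdriver: a screwdriver lying on the bench; bystander; origin on its underside
- grease_jar: a jar, 64 mm across and 60 mm tall, on the bench; bystander; origin on its underside
- damper_can: a brass-coloured reservoir, 50 mm across and 105 mm tall, standing on the bench; bystander; origin on its underside
Mind the look-alikes: they are no part of the job. There is more than one size of the fork_cap; the one meant has the size given above.

How it is judged:
By the outcome, as a careful person would: the job done as asked, in the order asked, and still so for the second after the job is handed in, with the robot touching nothing.
It also fails if it takes over 45 s, if anything falls off the work surface, if the arm or the gripper's body presses on something with over 40 N, if the wrist force passes 120 N, or if a joint passes its speed limit or range.

ROBOT

A 6-joint arm with a two-finger parallel gripper is mounted at the origin on the work surface. World frame = base frame: x ahead of the robot, y to its left, z up, the work surface at z = 0. Lengths are in mm, angles in rad, forces in N, time in s.
With the tool pointing down it reaches from about 275 to 750 mm from the base axis. Payload 10.2 kg.
Tool frame: the origin (TCP) lies between the finger pads; the fingertips stand 11 mm ahead of it and the grasp point (between the pads) lies 8 mm behind it; z points along the fingers, y is the line along which they close (so a half turn about z gives the same grasp; the last joint's range is limited). The gripper opens to 85 mm and grips with 20 to 120 N. Pads are 22 mm wide; open, the fingers measure 114 mm over their backs; the gripper's body (76 mm by 85 mm) begins 54 mm behind the grasp point. The pads swing forward as they close: fully open they stand 13 mm farther back than shut.
Start: joints at [0.968, 0.313, 1.498, -0, 1.331, -0.223], TCP at [194.649, 487.589, 242.294] pointing down, gripper open.
Joint ranges: [-2.94, 2.94], [-0.97, 2.17], [0.19, 2.56], [-1.23, 4.37], [0.02, 3.11], [-2.88, 2.88]. Speed limits (rad/s): [2.39, 2.39, 3.01, 3.14, 3.14, 3.14].

INTERFACE

Orientations are given as a unit quaternion [w, x, y, z].
In Python, from rig import sense, eyes, finish_job gives the robot as it stands.
- The arm moves only by the shell command python3 -m jog 'ROWS' [FORCE]. ROWS is JSON, a list of rows, each a list of 7 numbers: the shift along the tool's x, y, z in m, then the turn, a rotation vector about the tool's x, y, z in rad, then the finger opening in m, from 0 to 0.0854. In form: [[dx, dy, dz, rx, ry, rz, gripper], ...]. A call has 1 to 5 rows; each row shifts and turns the commanded pose from where the row before left it, along the tool's axes as they then stand; what a row does not reach is not made up. A row lasts 1/10 s, in which the tool goes at most 50 mm and 8.59 degrees, less where a joint would pass 70% of its speed; a pose out of reach is approached as far as the arm can. A call is refused whole if a number of a shift passes 0.05 or a number of a turn 0.15, either way. A call with a gripper value outside its range is refused whole. The fingers move at their own pace and stop on an object; FORCE is the grip in N (left out, the last holds). Time passes only in rows, so rows that do not move let the fingers close. It gives the time, the measured TCP pose, the force, the opening and the grip force at its end, in the units of the state.
- sense(): the state, without advancing time (a new reading comes with each control period).
- eyes.capture(name): name is "side" or "top" or "wrist"; returns the picture (420x560x3 uint8, red, green, blue); there is no depth.
- eyes.calibration(name): a dict with "fx", "fy", "cx", "cy" (pixels), "cam_to_world" (4x4, takes a point from camera to world coordinates); the wrist camera has in their place "mount" (4x4, takes a point from camera to tool coordinates, whose origin is the TCP and whose axes are the flange's). Camera axes: x right, y down, z forward; pixel columns grow to the right and rows downward; lengths in mm; the calibration is good to about 2 mm. A picture is of the moment at which its call begins: read the wrist's pose just before it. calibration takes no time and is no camera call.
- finish_job(): hands the job in; it is judged then, once.
The state is a dict: "time_s": time; "joints": joint angles; "dq": joint speeds; "tau": joint torques, N m; "eef_pos": TCP position; "ee_rot": TCP orientation; "force": force on the tool from outside, world axes, zero at the start; "wrist_torque": the same for the moment, N m; "grip_width": opening from 0.0 (shut) to 1.0 (fully open); "grip_force": force on a finger pad.
Only numpy, scipy, OpenCV 4.12 (cv2) and the standard library are available. Lean on these libraries where they do the work, as an engineer would, in place of code of your own. Each camera call takes 0.05 s, during which the arm holds its last target. There are 200 camera calls.

## Working session

There is one attempt and no reset: what is moved stays moved. The work goes in short steps, Python scripts to look and compute and a shell command to move; the robot and the scene stay as the last step left them, time stands still between calls to the robot, and variables do not carry over. Pictures are saved under pics/ and viewed, at most 10 in all, crops included, and the job is handed in when it is done.

```bash
mkdir -p pics; ls; python3 - <<'E'
from rig import sense, eyes
import cv2, numpy as np
s=sense();print({k:np.round(s[k],3).tolist() for k in('time_s','eef_pos','ee_rot','force','grip_width')})
for n in('top','side'):
    cv2.imwrite(f'pics/{n}0.png',eyes.capture(n)[:,:,::-1])
    c=eyes.calibration(n);print(n,c['fx'],c['fy'],c['cx'],c['cy'],np.round(c['cam_to_world'],3).tolist())
print(eyes.calibration('wrist'))
E
```

```text
pics
{'time_s': 0.0, 'eef_pos': [194.506, 487.383, 241.733], 'ee_rot': [-0.0, 0.189, 0.982, -0.001], 'force': [0.26, -1.255, 0.247], 'grip_width': 1.002}
top 385.2216949890029 385.2216949890029 271.07400858170905 209.6907389248592 [[0.002, -0.985, 0.173, 422.621], [-1.0, 0.001, 0.013, -6.448], [-0.013, -0.173, -0.985, 950.109], [0.0, 0.0, 0.0, 1.0]]
side 381.5802273939534 381.5802273939534 284.1850142907108 205.49437576549857 [[0.994, -0.084, 0.072, 496.312], [-0.11, -0.786, 0.608, -543.772], [0.006, -0.613, -0.79, 696.066], [0.0, 0.0, 0.0, 1.0]]
{'fx': 297.6615705208789, 'fy': 297.6615705208789, 'cx': 281.1828077992389, 'cy': 208.325061620512, 'mount': array([[-5.74523052e-04, -9.61760200e-01, -2.73892292e-01,
         6.95565728e+01],
       [ 9.99999715e-01, -6.86783731e-04,  3.13986092e-04,
        -3.80640267e-01],
       [-4.90084097e-04, -2.73892033e-01,  9.61760320e-01,
        -1.30935968e+02],
       [ 0.00000000e+00,  0.00000000e+00,  0.00000000e+00,
         1.00000000e+00]])}
```

View pics/top0.png

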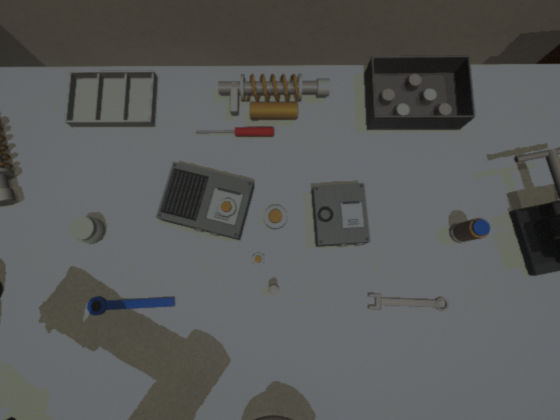

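View pics/side0.png

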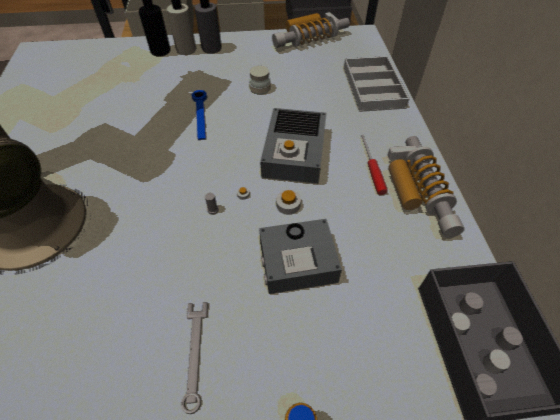

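The top view shows the wider box at about (207,200), with the pad at (184,194) and the hatch at (229,206). There are three cap-like things: (227,207) on the hatch, a bigger one at (275,216) and a smaller one at (258,259), both on the bench. The one meant is the cap standing on the wider box's hatch. I'll confirm that in an enlarged crop.

```bash
python3 - <<'E'
import cv2
i=cv2.imread('pics/top0.png')[155:275,145:305]
cv2.imwrite('pics/topcrop.png',cv2.convertScaleAbs(cv2.resize(i,None,fx=5,fy=5,interpolation=cv2.INTER_CUBIC),alpha=1.4))
E
```

```text
(no output)
```

View pics/topcrop.png

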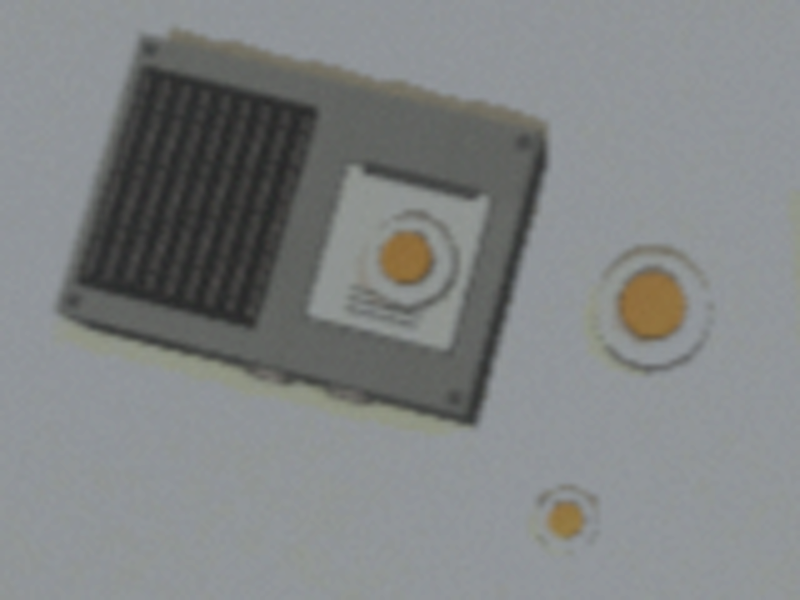

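The crop shows the cap on the hatch with its brass stub at crop (406,257), i.e. image (226,206). Its disc is ~42 mm at the hatch's scale. The bench ones are larger and smaller, so they're decoys. Next I'll compute the tester pose.

```bash
cat > h.py <<'E'
import numpy as np, cv2
from rig import sense, eyes
from scipy.spatial.transform import Rotation as R
def pose(s):
    w,x,y,z=s['ee_rot'];T=np.eye(4);T[:3,:3]=R.from_quat([x,y,z,w]).as_matrix();T[:3,3]=s['eef_pos'];return T
def ray(n,uv,z,T=None):
    c=eyes.calibration(n);M=c['cam_to_world'] if T is None else T@c['mount']
    uv=np.atleast_2d(np.array(uv,float));d=np.c_[(uv[:,0]-c['cx'])/c['fx'],(uv[:,1]-c['cy'])/c['fy'],np.ones(len(uv))]@M[:3,:3].T
    o=M[:3,3];return (o+d*((z-o[2])/d[:,2])[:,None])[:,:2]
def fit(loc,w):  # 2D rigid
    loc=np.array(loc,float);a=loc.mean(0);b=w.mean(0);H=(loc-a).T@(w-b)
    th=np.arctan2(H[0,1]-H[1,0],H[0,0]+H[1,1]);c,s=np.cos(th),np.sin(th);Rm=np.array([[c,-s],[s,c]])
    t=b-Rm@a;return th,t,np.linalg.norm(loc@Rm.T+t-w,axis=1),Rm
E
python3 - <<'E'
from h import *
px=[(143,36),(545,122),(477,420),(60,313),(148,68),(317,107),(256,326),(80,283),(347,165),(490,197),(447,350),(308,316)]
loc=[(70,100),(70,-100),(-70,-100),(-70,100),(55,94),(55,6),(-55,6),(-55,94),(33,-15),(33,-85),(-43,-85),(-43,-15)]
f=lambda p:(np.array(p,float)+.5)/5-.5+[145,155]
w=ray('top',f(px),60)
th,t,r,Rm=fit(loc,w);print('th',th,'t',t,'res',r.round(1))
print('press',Rm@[-19,-50]+t,'pad',Rm@[0,50]+t)
cap=ray('top',f([(406,257)]),86.5)[0];cap2=ray('top',f([(410,261)]),76.5)[0]
print('cap',cap,cap2,'local',Rm.T@(cap-t),Rm.T@(cap2-t))
T=pose(sense());print(T.round(3))
print('others', ray('top',f([(652,304),(566,519)]),20))
E
```

```text
th -0.23771137343169751 t [605.62608849 161.78299629] res [1.4 3.4 4.6 1.2 2.1 1.8 2.1 1.5 2.4 1.8 2.7 0.4]
press [575.38643027 117.66312467] pad [617.40003729 210.37696844]
cap [583.14143755 108.61928338] [583.11980777 108.0593868 ] local [ -9.33343336 -56.96338227] [ -9.22261102 -57.5126276 ]
[[-9.29000e-01  3.71000e-01 -1.00000e-03  1.94516e+02]
 [ 3.71000e-01  9.29000e-01 -1.00000e-03  4.87405e+02]
 [ 0.00000e+00 -1.00000e-03 -1.00000e+00  2.41822e+02]
 [ 0.00000e+00  0.00000e+00  0.00000e+00  1.00000e+00]]
others [[572.04527936  -3.53560531]
 [467.5693835   37.7325243 ]]
```

```bash
python3 -m jog '[[-0.042,-0.0174,0,0,0,0,0.06],[-0.042,-0.0174,0,0,0,0,0.06],[-0.042,-0.0174,0,0,0,0,0.06],[-0.042,-0.0174,0,0,0,0,0.06],[-0.042,-0.0174,0,0,0,0,0.06]]'
python3 -m jog '[[-0.042,-0.0174,0,0,0,0,0.06],[-0.042,-0.0174,0,0,0,0,0.06],[-0.042,-0.0174,0,0,0,0,0.06],[-0.042,-0.0174,0,0,0,0,0.06],[-0.042,-0.0174,0,0,0,0,0.06]]'
python3 -m jog '[[-0.042,-0.0174,0,0,0,0,0.06],[-0.042,-0.0174,0,0,0,0,0.06],[0,0,0.02,0,0,-0.056,0.06],[0,0,0.02,0,0,0,0.06],[0,0,0,0,0,0,0.06]]'
python3 - <<'E'
from h import *
s=sense();T=pose(s);i=eyes.capture('wrist')
print(s['time_s'],T.round(3).tolist());np.save('T1.npy',T)
cv2.imwrite('pics/w1.png',i[:,:,::-1])
E
```

```text
time_s: 0.6
eef_pos: [358.3, 327.4, 242.1]
ee_rot: [-0.0, 0.189, 0.982, -0.0]
force: [0.4, 0.6, -0.5]
grip_width: 0.7
grip_force: 0.0
time_s: 1.1
eef_pos: [521.2, 168.7, 242.0]
ee_rot: [-0.0, 0.189, 0.982, -0.0]
force: [0.1, 0.7, 1.0]
grip_width: 0.7
grip_force: 0.0
time_s: 1.6
eef_pos: [584.2, 106.5, 199.3]
ee_rot: [-0.003, 0.161, 0.987, -0.0]
force: [0.7, -0.1, 0.3]
grip_width: 0.705
grip_force: 0.0
1.6 [[-0.948, 0.319, -0.006, 584.189], [0.319, 0.948, 0.0, 106.533], [0.006, -0.002, -1.0, 199.309], [0.0, 0.0, 0.0, 1.0]]
```

View pics/w1.png

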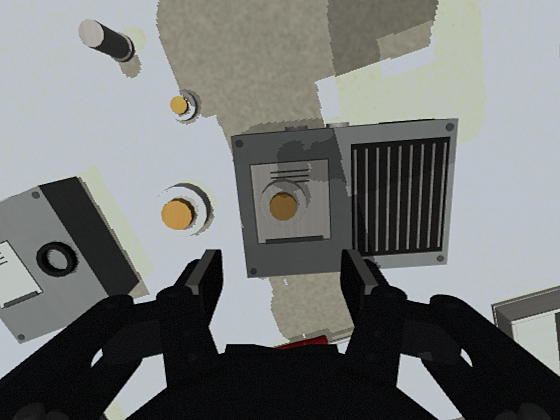

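The wrist view shows the cap's stub at (284,206), the hatch corners at about (251,164), (330,160), (330,240) and (258,244), and the pad to the right.

```bash
python3 - <<'E'
from h import *
T=np.load('T1.npy')
px=[(233,136),(457,119),(445,264),(248,278),(251,164),(330,160),(330,240),(258,244),(352,144),(451,137),(442,249),(353,256)]
loc=[(-70,-100),(-70,100),(70,100),(70,-100),(-43,-85),(-43,-15),(33,-15),(33,-85),(-55,6),(-55,94),(55,94),(55,6)]
w=ray('wrist',px,60,T);th,t,r,Rm=fit(loc,w);print(th,t,r.round(1))
print('press',Rm@[-19,-50]+t,'pad',Rm@[0,50]+t)
i=eyes.capture('wrist');h=cv2.cvtColor(i,cv2.COLOR_RGB2HSV)
m=cv2.inRange(h,(8,120,60),(25,255,255));m[:,:240]=0;m[:,330:]=0;m[:160]=0;m[245:]=0
M=cv2.moments(m,True);c=(M['m10']/M['m00'],M['m01']/M['m00']);print(c,M['m00'])
cap=ray('wrist',[c],86.5,T)[0];print('cap',cap,Rm.T@(cap-t))
E
```

```text
-0.25026648125187495 [605.57473749 162.49656275] [2.  2.  2.4 0.6 1.  2.  2.2 1.3 0.8 0.6 2.4 1.4]
press [574.7835474  118.75982061] pad [617.95784487 210.93888569]
(282.09558823529414, 204.9264705882353) 544.0
cap [580.6864425  108.00603122] [-10.61769441 -58.95684709]
```

```bash
python3 -m jog '[[0.0024,0.001,0.025,0,0,0,0.065],[0,0,0.025,0,0,0,0.065],[0,0,0.025,0,0,0,0.065],[0,0,0.02,0,0,0,0.065],[0,0,0.015,0,0,0,0.065]]' 20
python3 -m jog '[[0,0,0.01,0,0,0,0.065],[0,0,0.005,0,0,0,0.055],[0,0,0,0,0,0,0.05],[0,0,0,0,0,0,0.05]]'
python3 - <<'E'
from h import *
s=sense();T=pose(s);i=eyes.capture('wrist');j=eyes.capture('side')
np.save('T2.npy',T);print(T.round(3).tolist())
j=cv2.resize(j[100:200,230:350],None,fx=4,fy=4,interpolation=cv2.INTER_CUBIC)
i=i[60:300,120:480]
o=np.zeros((400,800,3),np.uint8);o[:240,:360]=i[:,:360];o[:,320:]=j[:,:480];o[:240,:360]=i
cv2.imwrite('pics/w2.png',o[:,:,::-1])
E
```

```text
time_s: 2.2
eef_pos: [583.6, 108.8, 92.4]
ee_rot: [0.0, 0.161, 0.987, 0.0]
force: [0.4, -0.4, 0.4]
grip_width: 0.763
grip_force: 0.0
time_s: 2.6
eef_pos: [583.9, 108.6, 78.2]
ee_rot: [0.001, 0.161, 0.987, 0.0]
force: [-0.6, -0.5, 0.3]
grip_width: 0.589
grip_force: 0.0
[[-0.948, 0.318, 0.002, 583.863], [0.318, 0.948, -0.0, 108.594], [-0.001, 0.0, -1.0, 78.223], [0.0, 0.0, 0.0, 1.0]]
```

View pics/w2.png

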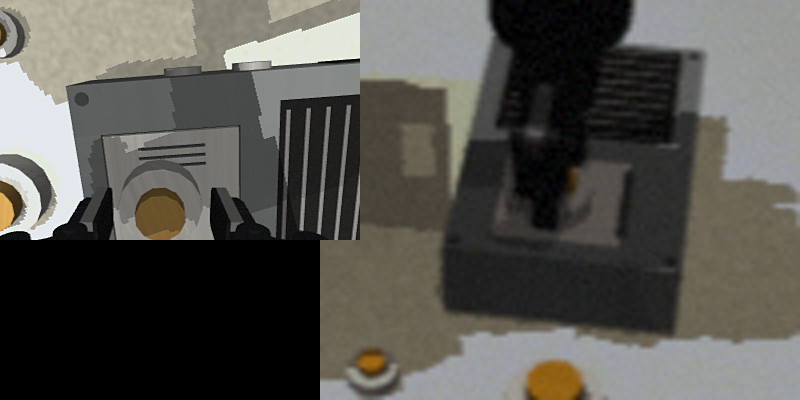

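The cap stands between the fingers, stub at about (281,272), roughly centred. I'll measure the cap in the tool frame.

```bash
cat > cap.py <<'E'
from h import *
def cap(z=86.5):
    s=sense();T=pose(s);i=eyes.capture('wrist');h=cv2.cvtColor(i,cv2.COLOR_RGB2HSV)
    m=cv2.inRange(h,(8,100,40),(28,255,255));n,l,st,ce=cv2.connectedComponentsWithStats(m)
    k=[(st[j,4],ce[j].round(1),st[j,:4]) for j in range(1,n) if st[j,4]>150 and 230<ce[j][0]<335]
    T2=T
    for a,c,b in k:
        w=ray('wrist',[c],z,T)[0];print(a,c,b,'world',w.round(1),'tool',(T[:3,:3].T@(np.r_[w,z]-T[:3,3])).round(1))
    print(s['time_s'],s['eef_pos'],s['force'],s['grip_width'],s['grip_force'])
if __name__=='__main__': cap()
E
python3 cap.py
```

```text
2094 [279.8 274.3] [255 248  50  53] world [580.3 108.7] tool [ 3.3 -1.  -8.4]
2.7 [583.7857321  108.55428747  78.15373011] [ 0.26024888 -0.69075645  0.00103771] 0.5841406613987498 0.0
```

```bash
python3 -m jog '[[0.003,-0.001,0,0,0,0,0.05],[0,0,0.003,0,0,0,0.05],[0,0,0.002,0,0,0,0.047],[0,0,0,0,0,0,0.044],[0,0,0,0,0,0,0.044]]'; python3 cap.py
```

```text
time_s: 3.25
eef_pos: [580.2, 108.5, 72.2]
ee_rot: [-0.0, 0.161, 0.987, 0.0]
force: [0.7, 0.7, -0.5]
grip_width: 0.517
grip_force: 0.0
2260 [282.2 287.2] [257 260  51  55] world [580.  108.7] tool [  0.2   0.1 -14.3]
3.25 [580.21903925 108.54215818  72.20291897] [ 0.68640829  0.68488521 -0.4570431 ] 0.5170138710843548 0.0
```

```bash
python3 -m jog '[[0,0,0,0,0,0.03,0.044],[0,0.004,0,0,0,0,0.044],[0,0.008,0,0,0,0,0.044],[0,0.01,0,0,0,0,0.044],[0,0.01,0,0,0,0,0.044]]'; python3 cap.py
python3 -m jog '[[0,0.01,0,0,0,0,0.044],[0,0.01,0,0,0,0,0.044],[0,0.01,0,0,0,0,0.044],[0,0.01,0,0,0,0,0.044],[0,0.008,0,0,0,0,0.044]]'; python3 cap.py
```

```text
time_s: 3.8
eef_pos: [591.6, 139.6, 72.3]
ee_rot: [0.0, 0.176, 0.984, 0.0]
force: [-0.5, -1.1, 1.3]
grip_width: 0.518
grip_force: 0.4
2256 [278.9 287.3] [253 260  52  55] world [591.1 138.3] tool [  0.1  -1.4 -14.2]
3.8 [591.61290112 139.56121027  72.3128735 ] [-0.50798728 -1.07240996  1.26017733] 0.5180953744202531 0.3734987508505583
time_s: 4.35
eef_pos: [608.2, 184.5, 72.2]
ee_rot: [-0.0, 0.176, 0.984, 0.0]
force: [-0.8, -0.5, -0.5]
grip_width: 0.516
grip_force: 0.3
2238 [278.9 287.5] [254 260  51  55] world [607.6 183.3] tool [  0.1  -1.4 -14.3]
4.35 [608.16759301 184.54236085  72.21085446] [-0.84885516 -0.46263048 -0.49606078] 0.5162374883013962 0.3047511354088783
```

```bash
python3 -m jog '[[0,0.01,0,0,0,0,0.044],[0,0.01,0,0,0,0,0.044],[0,0.006,0,0,0,0,0.044],[0,0.003,0,0,0,0,0.044],[0,0,0,0,0,0,0.05]]'; python3 cap.py
python3 -m jog '[[0,0,0,0,0,0,0.06],[0,0,0,0,0,0,0.062],[0,0,-0.03,0,0,0,0.062],[0,0,-0.04,0,0,0,0.062],[0,0,-0.04,0,0,0,0.062]]'
python3 - <<'E'
from h import *
s=sense();T=pose(s);i=eyes.capture('wrist');np.save('T3.npy',T);print(T.round(3).tolist())
cv2.imwrite('pics/w3.png',cv2.resize(i[40:320,80:480],None,fx=2,fy=2)[:,:,::-1])
E
python3 cap.py
```

```text
time_s: 4.9
eef_pos: [618.0, 211.2, 72.2]
ee_rot: [0.0, 0.176, 0.984, 0.0]
force: [0.0, -0.7, 0.7]
grip_width: 0.582
grip_force: 0.0
2237 [279.5 287.5] [254 260  52  55] world [617.6 210.1] tool [  0.   -1.1 -14.3]
4.9 [618.03737502 211.15502252  72.22625061] [ 0.04110688 -0.71512388  0.69275375] 0.5818244091710029 0.0
time_s: 5.45
eef_pos: [617.7, 210.5, 183.5]
ee_rot: [-0.0, 0.176, 0.984, -0.0]
force: [0.7, -0.3, 0.4]
grip_width: 0.726
grip_force: 0.0
[[-0.938, 0.347, -0.001, 617.691], [0.347, 0.938, -0.0, 210.516], [0.001, -0.0, -1.0, 183.528], [0.0, 0.0, 0.0, 1.0]]
622 [279.  209.8] [266 196  27  29] world [619.4 209.6] tool [  1.1  -2.1 105. ]
5.5 [620.02411466 210.9885166  191.52640933] [ 1.12655215 -0.64591125  6.51951263] 0.7232617983411258 0.0
```

View pics/w3.png

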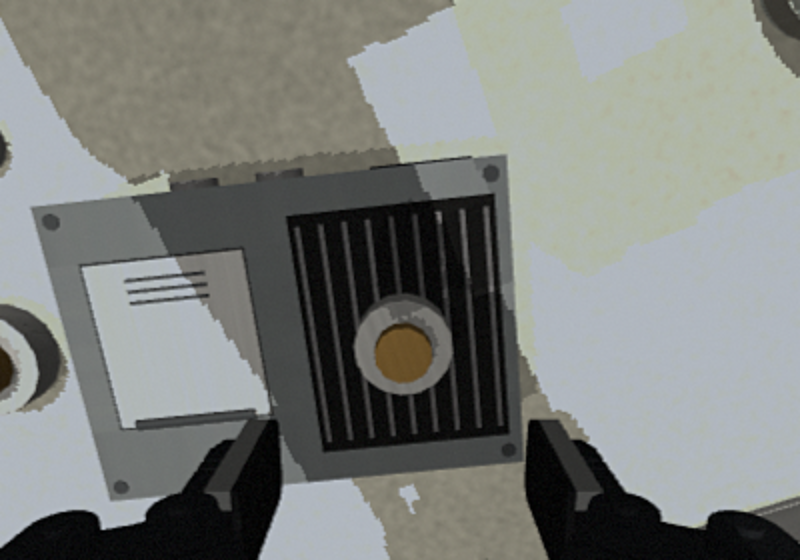

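The cap stands on the pad, stub at crop (404,352), and the hatch is free and still shut. I'll check the centring and work out the press point.

```bash
python3 - <<'E'
from h import *
T=np.load('T3.npy')
f=lambda p:np.array(p,float)/2+[80,40]
px=[(287,215),(493,196),(508,428),(325,452),(80,265),(243,248),(270,415),(120,430)]
loc=[(-55,6),(-55,94),(55,94),(55,6),(-43,-85),(-43,-15),(33,-15),(33,-85)]
w=ray('wrist',f(px),60,T);th,t,r,Rm=fit(loc,w);print(th,t,r.round(1))
c=ray('wrist',f([(404,352)]),86,T)[0];print('cap',c,Rm.T@(c-t))
P=Rm@[-19,-50]+t;print('press',P)
T=pose(sense());print(T.round(3).tolist());print('tool delta',T[:3,:3].T@(np.r_[P,T[2,3]]-T[:3,3]))
E
```

```text
-0.24601400122887462 [605.15860586 162.17304831] [0.9 1.8 2.8 1.  0.7 1.1 1.  1.4]
cap [619.52595951 210.16955346] [ 2.24570014 50.05039649]
press [574.55368324 118.3057631 ]
[[-0.938, 0.347, 0.011, 620.002], [0.347, 0.938, 0.002, 211.01], [-0.009, 0.005, -1.0, 188.708], [0.0, 0.0, 0.0, 1.0]]
tool delta [  10.50304868 -102.70802007   -0.63302737]
```

```bash
python3 -m jog '[[0.0035,-0.034,0,0,0,0,0.03],[0.0035,-0.034,0,0,0,0,0],[0.0035,-0.0347,0,0,0,0,0],[0,0,0,0,0,0,0],[0,0,0,0,0,0,0]]'
python3 -m jog '[[0,0,0.03,0,0,0,0],[0,0,0.03,0,0,0,0],[0,0,0.02,0,0,0,0],[0,0,0.01,0,0,0,0],[0,0,0,0,0,0,0]]'
```

```text
time_s: 6.05
eef_pos: [572.5, 117.7, 182.2]
ee_rot: [-0.0, 0.177, 0.984, 0.0]
force: [-1.3, 0.3, 0.5]
grip_width: 0.001
grip_force: 0.0
time_s: 6.55
eef_pos: [572.2, 118.7, 91.1]
ee_rot: [-0.001, 0.176, 0.984, -0.0]
force: [0.2, 0.3, -0.4]
grip_width: 0.001
grip_force: 0.0
```

```bash
python3 -m jog '[[-0.002,0,0.01,0,0,0,0],[0,0,0.007,0,0,0,0],[0,0,0.002,0,0,0,0],[0,0,0.001,0,0,0,0],[0,0,0,0,0,0,0]]'
python3 -m jog '[[0,0,0.0015,0,0,0,0],[0,0,0.0015,0,0,0,0],[0,0,0.001,0,0,0,0],[0,0,0,0,0,0,0]]'
python3 -m jog '[[0,0,0.001,0,0,0,0],[0,0,0.001,0,0,0,0],[0,0,0,0,0,0,0]]'
```

```text
time_s: 7.05
eef_pos: [574.5, 117.4, 72.5]
ee_rot: [0.0, 0.176, 0.984, 0.0]
force: [-0.4, 0.7, 0.5]
grip_width: 0.003
grip_force: 0.0
time_s: 7.45
eef_pos: [574.7, 117.4, 68.6]
ee_rot: [0.001, 0.176, 0.984, 0.0]
force: [0.5, -0.2, 3.8]
grip_width: 0.001
grip_force: 1.6
time_s: 7.75
eef_pos: [574.8, 117.4, 66.6]
ee_rot: [0.001, 0.176, 0.984, 0.0]
force: [0.8, 0.3, 5.0]
grip_width: 0.0
grip_force: 1.9
```

```bash
python3 -m jog '[[0,0,0.001,0,0,0,0],[0,0,0,0,0,0,0]]'
python3 -m jog '[[0,0,0.001,0,0,0,0],[0,0,0,0,0,0,0]]'
```

```text
time_s: 7.95
eef_pos: [574.9, 117.4, 66.2]
ee_rot: [0.001, 0.176, 0.984, 0.0]
force: [-0.1, 0.0, 10.3]
grip_width: -0.006
grip_force: 4.8
time_s: 8.15
eef_pos: [575.0, 117.4, 65.9]
ee_rot: [0.001, 0.176, 0.984, 0.0]
force: [-3.4, -0.9, 15.2]
grip_width: 0.0
grip_force: 7.7
```

It is at the stop. Lifting away now.

```bash
python3 -m jog '[[0,0,-0.008,0,0,0,0],[0,0,-0.015,0,0,0,0],[0,0,-0.02,0,0,0,0],[0.005,0,-0.03,0,0,0,0],[0.01,0,-0.03,0,0,0,0]]'
python3 -m jog '[[0.015,0,-0.025,0,0,0,0],[0.025,0,-0.02,0,0,0,0],[0.025,0,-0.02,0,0,0,0],[0.015,0,0,0,0,0,0],[0,0,0,0,0,0,0]]'
for i in 1 2 3 4; do python3 -m jog '[[0,0,0,0,0,0,0],[0,0,0,0,0,0,0],[0,0,0,0,0,0,0],[0,0,0,0,0,0,0],[0,0,0,0,0,0,0]]' |tail -4; done
python3 - <<'E'
from h import *
i=eyes.capture('wrist');j=eyes.capture('side');k=eyes.capture('top')
o=np.zeros((510,800,3),np.uint8)
o[:300,:400]=cv2.resize(i,(400,300));o[:400,400:]=cv2.resize(j[90:210,220:340],(400,400))
o[300:500,:400]=cv2.resize(k[155:255,140:340],(400,200))
cv2.imwrite('pics/f.png',o[:,:,::-1])
E
```

```text
time_s: 8.65
eef_pos: [559.8, 122.4, 167.6]
ee_rot: [-0.001, 0.176, 0.984, -0.0]
force: [-0.2, 0.1, 0.3]
grip_width: -0.0
grip_force: 0.0
time_s: 9.15
eef_pos: [484.0, 150.9, 232.6]
ee_rot: [-0.0, 0.175, 0.985, 0.0]
force: [-0.0, 0.4, -1.0]
grip_width: -0.004
grip_force: 0.0
ee_rot: [-0.0, 0.176, 0.984, -0.0]
force: [-0.4, -0.2, 0.3]
grip_width: 0.003
grip_force: 0.0
ee_rot: [0.0, 0.176, 0.984, -0.0]
force: [0.1, 0.1, -0.3]
grip_width: -0.0
grip_force: 0.0
ee_rot: [-0.0, 0.176, 0.984, -0.0]
force: [0.2, -0.6, 0.4]
grip_width: 0.001
grip_force: 0.0
ee_rot: [0.0, 0.176, 0.984, -0.0]
force: [-0.6, -0.1, -0.2]
grip_width: -0.001
grip_force: 0.0
```

View pics/f.png

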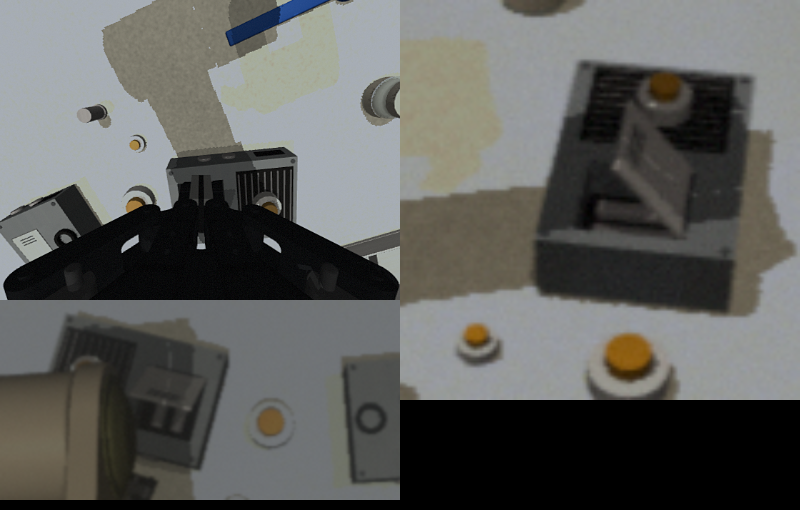

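The side view shows the hatch standing open at about (650,170), two seconds after release, with the cap on the pad at (664,95). The narrow box's hatch is shut and the other things in view are where they were.

```bash
python3 -c "
from rig import finish_job; print(finish_job())"
```

```text
the job is handed in; nothing more can be done
None
```

The job is handed in: I slid the fork cap, without lifting it, to within about 2 mm of the pad's centre, then pressed the hatch once to its stop, and a picture two seconds after the fingers were clear shows it still open.

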